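# Open the compressor's filter box

## Robot

A 7-joint arm with a two-finger parallel gripper is mounted at the origin on the work surface. World frame = base frame: x ahead of the robot, y to its left, z up, the work surface at z = 0. Lengths are in m, angles in degrees, forces in N, time in s.
With the tool pointing down it reaches from about 0.35 to 0.9 m from the base axis. Payload 8.1 kg.
Tool frame: the origin (TCP) lies at the very end of the fingers, on their centre line; the grasp point (between the pads) lies 19 mm behind it; z points along the fingers, y is the line along which they close (so a half turn about z gives the same grasp; the last joint's range is limited). The gripper opens to 85 mm and grips with 20 to 120 N. Pads are 22 mm wide; open, the fingers measure 114 mm over their backs; the gripper's body (76 mm by 85 mm) begins 54 mm behind the grasp point. The pads swing forward as they close: fully open they stand 13 mm farther back than shut.
Start: joints at [-79.045, 24.895, 1.432, 90.138, -0.665, 64.973, -4.303], TCP at [0.181, 0.598, 0.231] pointing down, gripper open.
Joint ranges: [-149.89, 149.89], [-25.12, 119.58], [-72.63, 75.52], [4.76, 147.25], [-75.54, 255.54], [6.69, 114.76], [-157.13, 157.13]. Speed limits (degrees/s): [127.2, 127.2, 172.46, 172.46, 180, 180, 180].

## Interface

Orientations are given as [roll, pitch, yaw] about the fixed x, y, z axes, in that order (R = Rz(yaw) Ry(pitch) Rx(roll)).
In Python, from rig import bot gives the robot as it stands. Calls block until the motion is done:
- bot.move_to(position, orientation): joint-space move of the TCP to a pose.
- bot.line_to(position, attitude=None, max_speed=0.15, max_force=None): straight line of the TCP; attitude=None keeps the orientation; max_speed is the mean speed in m/s. With max_force (N) it stops when the force on the tool has changed by that much, and returns True; else False.
- bot.set_joints(angles): joint-space move.
- bot.ungrasp() and bot.clamp(grip_force=None): open the fingers fully, or close them until they stop; grip_force is the grip in N (None keeps the last).
- bot.sleep(seconds).
- bot.solve_ik(position, orientation): joint angles nearest the present ones, or None.
- bot.grab_frame(name): name is "side" or "top" or "wrist"; returns a dict with "color" (480x640x3 uint8, red, green, blue), "fx", "fy", "cx", "cy" (pixels), "cam_to_world" (4x4, takes a point from camera to world coordinates). Camera axes: x right, y down, z forward; pixel columns grow to the right and rows downward; lengths in m; the calibration is good to about 2 mm. A picture is of the moment at which its call begins. There is no depth.
A pose or a line that the arm cannot do raises bot.PlanningError and nothing moves.
- bot.hand_in(): hands the job in; it is judged then, once.
Readings, each from a call of its own:
- bot.read_t(): time.
- bot.read_joints(): joint angles.
- bot.read_joint_vel(): joint speeds.
- bot.read_joint_efforts(): joint torques, N m.
- bot.read_tcp_pos(): TCP position.
- bot.read_tool_rot(): TCP orientation.
- bot.read_ft_force(): force on the tool from outside, world axes, zero at the start.
- bot.read_ft_torque(): the same for the moment, N m.
- bot.read_opening(): finger opening in m.
- bot.read_gripper_force(): force on a finger pad.
Only numpy, scipy, OpenCV 4.12 (cv2) and the standard library are available. Lean on these libraries where they do the work, as an engineer would, in place of code of your own. Each camera call takes 0.05 s, during which the arm holds its last target. There are 200 camera calls.

## Task

Open the filter box on the bench so that its filter can be changed: press the snap tab all the way in, then push the released cover along its guides until the whole filter is uncovered and the cover lies flat on the rest at the other end of the box. Only press and push with the fingers: do not lift the cover, and leave the things round about where they stand.

Things in the scene. Friction and masses are not known exactly. Their poses are not given: they have to be found in the camera images.
- filter_box: Grey box fixed to the bench, 130 (x) by 270 (y) mm; origin under its centre, on the bench; z up. Filter well in the -y half, open cover rest in the +y half. Along both long sides: guide walls (inner faces x = +-57 mm, top z = 66 mm) and 4 mm high runners (x = +-45 to 57 mm) that carry the cover. End wall at +y: inner face y = 129, top z = 68 mm. A hose port sticks out 30 mm at -y.
- well (a point): Centre of the filter well's opening (86 by 84 mm) at deck height, y = -70, z = 56 mm in the box's frame; white pleated paper filter inside, under the cover. Over this seat end only (y = -129 to -11 mm) thin steel lips reach inward over the cover's long edges to x = +-49 mm, top z = 72 mm.
- rest (a point): Centre of the flat deck of the cover rest, y = +70, z = 56 mm in the box's frame. Deck 90 mm wide between the runners, open above.
- cover: Loose grey plastic cover, about 0.2 kg: plate 110 (x) by 114 (y) by 6 mm with a raised panel 90 by 80 by 14 mm on top, y = -25 to +55 mm. Origin under the plate's centre, axes as the box's. Seated: y = -70, z = 60 mm in the box's frame. With the tab in, it slides to the box's +y (1 to 3 N). Filter wholly uncovered once its origin passes y = +29 mm; it meets the end wall at +72 mm.
- cover_step (a point): Middle of the upright step where the raised panel begins, facing the box's -y (at y = -25, z = 13 mm in the cover's frame; the step is 90 mm wide and 14 mm high). Behind it is a bare strip of the cover's plate 32 mm deep, where fingers can come down and push towards the box's +y.
- tab (a joint): Travel of the snap tab, m: about 0 to 0.002 standing up, 0.012 fully in (top level with the deck). Pressed straight down with about 4 N it moves; it stays where it is left and does not spring back. It must be in by at least 0.009 for the cover to slide over it.
- tab_top (a point): Centre of the top of the snap tab, a black block 34 (x) by 44 (y) mm standing out of the deck of the rest just ahead of the cover, at x = 0, y = +12 mm in the box's frame; its top is 68 mm above the bench when out, 56 mm when in. Its nearest face is 3 mm from the cover's front edge.
- spool: Bystander: wooden thread spool, 44 mm wide, 70 mm tall; origin under its centre.
- jar: Bystander: jar, 56 mm wide, 75 mm tall; origin under its centre.
- can: Bystander: glue can, 66 mm wide, 85 mm tall; origin under its centre.
- carton: Bystander: cardboard carton of staples, 55 by 80 by 40 mm; origin under its centre.
- screwdriver: Bystander: screwdriver lying beside the box; its x axis runs along it.
- hammer: Bystander: hammer lying past the hose port; its x axis runs along it.
- block: Bystander: wooden block, 60 by 45 by 35 mm, past the rest end; origin under its centre.
Not all that is in view belongs to the job. What is meant by the cover is not blue, turquoise or yellow, and is the larger of those in its own colour.

How it is judged:
By the outcome, as a careful person would: the job done as asked, in the order asked, and still so for the second after the job is handed in, with the robot touching nothing.
It also fails if it takes over 40 s, if anything falls off the work surface, if the arm or the gripper's body presses on something with over 40 N, if the wrist force passes 120 N, or if a joint passes its speed limit or range.

## Working session

There is one attempt and no reset: what is moved stays moved. The work goes in short steps, each a Python script; the robot and the scene stay as the last script left them, time stands still between calls to the robot, and variables do not carry over. Pictures are saved under pics/ and viewed, at most 10 in all, crops included, and the job is handed in when it is done.

```bash
ls; mkdir -p pics
python3 - <<'E'
from rig import bot
import cv2,json,numpy as np
for n in("top","side"):
    f=bot.grab_frame(n); cv2.imwrite(f"pics/{n}0.png",f["color"][:,:,::-1])
    print(n,f["fx"],f["fy"],f["cx"],f["cy"],np.round(f["cam_to_world"],4).tolist())
print(bot.read_tool_rot(),bot.read_t())
E
```

```text
pics
top 482.2246107544259 482.2246107544259 317.35116903023857 241.49716592990777 [[-0.0228, -0.9939, 0.1082, 0.4047], [-0.9997, 0.0232, 0.002, -0.0303], [-0.0045, -0.1081, -0.9941, 0.9774], [0.0, 0.0, 0.0, 1.0]]
side 515.6912741045292 515.6912741045292 327.591808268952 238.01326536582636 [[0.8622, -0.2599, 0.4348, -0.0407], [-0.5065, -0.4469, 0.7374, -0.9782], [0.0027, -0.856, -0.517, 0.711], [0.0, 0.0, 0.0, 1.0]]
[-1.79920002e+02  7.47896649e-03  1.63162147e+02] 0.1
```

View pics/top0.png

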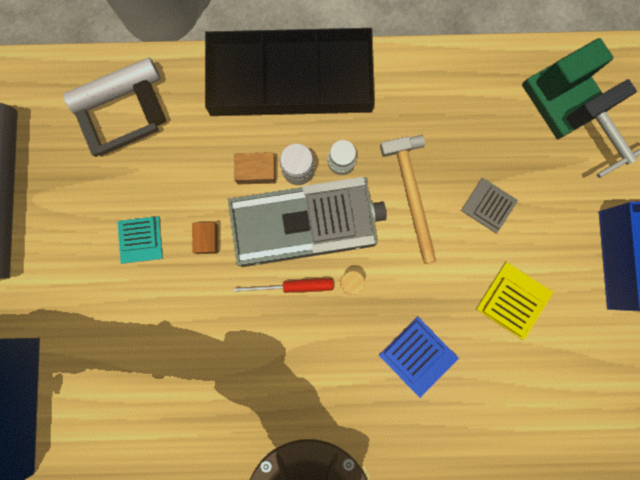

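View pics/side0.png

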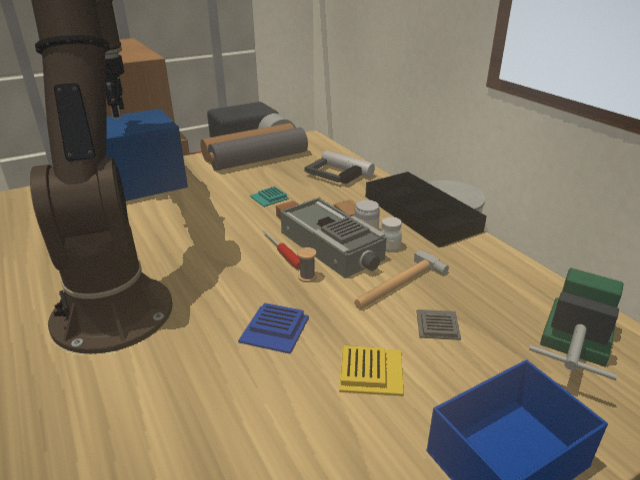

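Top view: the box spans about (229..377, 180..265), the seated cover is at (335,213), the black tab at (296,222) and the hose port at (378,211). I'll enlarge this area.

Run:
```python
import cv2
i=cv2.imread("pics/top0.png")[170:275,220:395]
cv2.imwrite("pics/crop.png",cv2.resize(i,None,fx=4.5,fy=4.5,interpolation=cv2.INTER_CUBIC))
```

```text
(no output)
```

View pics/crop.png

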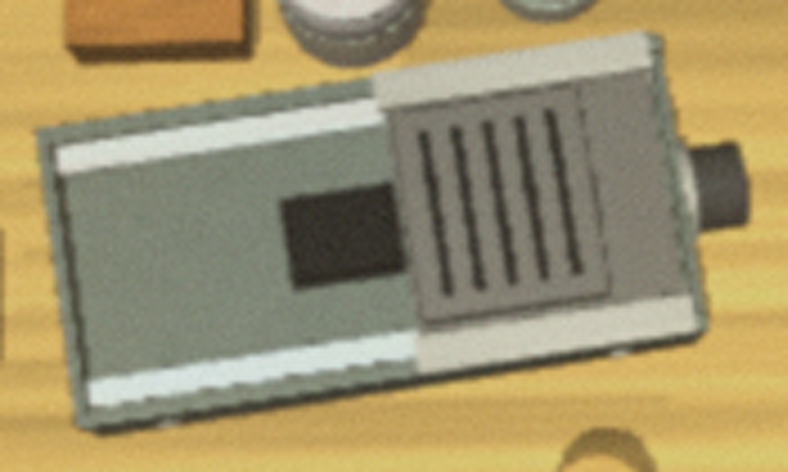

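The enlarged crop shows these points, in crop pixels:
- **Rim corners:** (38,130), (82,428), (660,35), (705,333)
- **Tab far corners:** (282,200), (296,288)
- **Panel corners:** (390,110), (423,322), (583,85), (610,290)

I'll fit the box pose to them.

```bash
cat > h.py <<'E'
import numpy as np
from scipy.optimize import least_squares
def fit(f,px,P):
    px=np.array(px,float);P=np.array(P,float)/1000
    T=np.linalg.inv(np.array(f["cam_to_world"]))
    def res(p):
        c,s=np.cos(p[2]),np.sin(p[2])
        W=np.c_[p[0]+c*P[:,0]-s*P[:,1],p[1]+s*P[:,0]+c*P[:,1],P[:,2]]
        C=W@T[:3,:3].T+T[:3,3]
        return (np.c_[f["fx"]*C[:,0]/C[:,2]+f["cx"],f["fy"]*C[:,1]/C[:,2]+f["cy"]]-px).ravel()
    r=least_squares(res,[.45,0,0],loss="soft_l1"); return r.x,r.fun.reshape(-1,2)
E
python3 - <<'E'
from h import *
from rig import bot
f=bot.grab_frame("top")
c=np.array([(38,130),(82,428),(660,35),(705,333),(282,200),(296,288),(390,110),(423,322),(583,85),(610,290)])
px=(c+.5)/4.5-.5+[220,170]
P=[(65,135,68),(-65,135,68),(65,-135,68),(-65,-135,68),(17,34,68),(-17,34,68),(45,-15,80),(-45,-15,80),(45,-95,80),(-45,-95,80)]
x,r=fit(f,px,P);print(x,np.degrees(x[2]));print(r.round(1))
def w(b): 
    c,s=np.cos(x[2]),np.sin(x[2]);return [x[0]+c*b[0]-s*b[1],x[1]+s*b[0]+c*b[1]]
for b in((0,12),(0,-111),(0,56)):
    print(b,w(b))
    for yaw in(0,90,-90,180): print(yaw,bot.solve_ik(w(b)+[.1],[180,0,yaw+np.degrees(x[2])]))
E
```

```text
[ 5.44820067e-01 -2.86629708e-04  1.30446212e-01] 7.4740174008651366
[[-0.6 -0.6]
 [-1.3  0.1]
 [ 0.2 -0.7]
 [ 1.4 -0.5]
 [ 0.9  0.3]
 [ 0.4 -1.8]
 [-0.1  0.9]
 [-0.2  0.5]
 [-1.2  0.1]
 [ 0.4  1.1]]
(0, 12) [np.float64(-1.0160988508660793), np.float64(11.89776077862711)]
0 None
90 None
-90 None
180 None
(0, -111) [np.float64(14.983320060084603), np.float64(-110.05722515680692)]
0 None
90 None
-90 None
180 None
(0, 56) [np.float64(-6.739468217385022), np.float64(55.52393460918887)]
0 None
90 None
-90 None
180 None
```

```bash
cat >> h.py <<'E'
X=np.array([.54482,-.00029,.130446])
YAW=np.degrees(X[2])+90
def w(bx,by,z):
    c,s=np.cos(X[2]),np.sin(X[2]);b=np.array([bx,by])/1000
    return [X[0]+c*b[0]-s*b[1],X[1]+s*b[0]+c*b[1],z]
def box(p):
    c,s=np.cos(X[2]),np.sin(X[2]);d=np.array(p[:2])-X[:2]
    return np.round([1000*(c*d[0]+s*d[1]),1000*(-s*d[0]+c*d[1]),1000*p[2]],1)
E
python3 - <<'E'
from h import *
from rig import bot
import cv2
for y in (YAW,YAW-180):
    print(y,bot.solve_ik(w(0,12,.2),[180,0,y]))
q=[y for y in (YAW,YAW-180) if bot.solve_ik(w(0,12,.05),[180,0,y]) is not None][0]
bot.move_to(w(0,13,.2),[180,0,q])
bot.clamp(20)
f=bot.grab_frame("wrist");cv2.imwrite("pics/w1.png",f["color"][:,:,::-1])
bot.line_to(w(0,13,.085))
f=bot.grab_frame("side");cv2.imwrite("pics/s1.png",cv2.resize(f["color"][180:300,240:420,::-1],None,fx=4,fy=4,interpolation=cv2.INTER_CUBIC))
print(bot.read_t(),q,box(bot.read_tcp_pos()))
E
```

```text
97.47400525436353 [-35.78629629  21.5802284   39.06272545 106.26380053 -15.91776797
  57.68428222  17.39839578]
-82.52599474563647 [ -51.48442402   30.95250205   66.57288726  107.25269931  -31.89414852
   63.27957181 -145.18346833]
4.3833 97.47400525436353 [ 0.7 12.8 85.9]
```

View pics/w1.png

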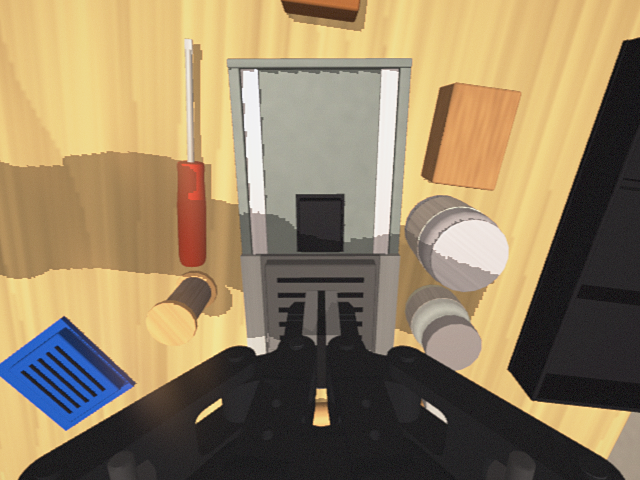

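View pics/s1.png

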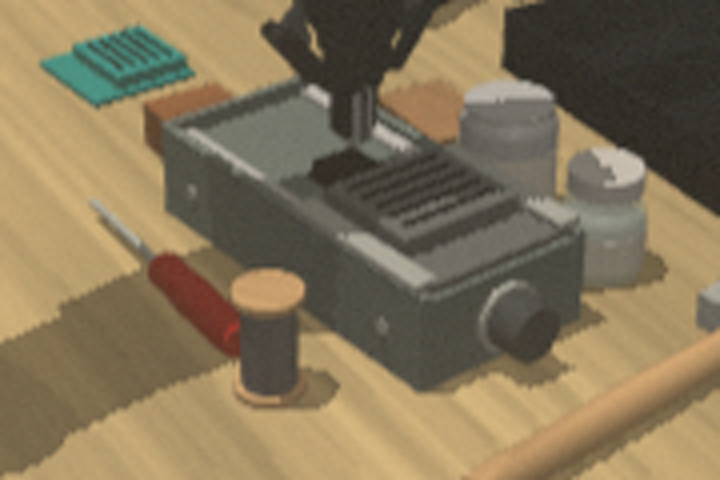

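The wrist view shows the box square to the tool, with the tab at (320,222) on the centre column. The side crop shows the fingertips at (352,140), right above the tab at (345,165). Next is the press.

Run:
```python
from h import *
from rig import bot
print(bot.line_to(w(0,13,.072),max_speed=.05,max_force=15),box(bot.read_tcp_pos()))
print(bot.line_to(w(0,13,.051),max_speed=.025,max_force=22),box(bot.read_tcp_pos()),bot.read_ft_force(),bot.read_t())
```

```text
False [-0.3 13.  71.7]
True [ 0.4 13.  56.1] [-2.66170785 -0.31442846 11.32053284] 5.4417
```

The tab is fully in: the press stopped hard at 56.1 mm, which is deck level. Next I go behind the step and come down on the bare strip.

Run:
```python
from h import *
from rig import bot
import cv2
bot.line_to(w(0,13,.115))
f=bot.grab_frame("top");cv2.imwrite("pics/t2.png",f["color"][:,:,::-1])
bot.line_to(w(0,-111,.115))
print(bot.line_to(w(0,-111,.0705),max_speed=.06,max_force=8),box(bot.read_tcp_pos()),bot.read_ft_force())
f=bot.grab_frame("side");cv2.imwrite("pics/s2.png",cv2.resize(f["color"][180:300,240:420,::-1],None,fx=4,fy=4,interpolation=cv2.INTER_CUBIC))
print(bot.read_t())
```

```text
False [   0.2 -111.2   70.7] [-0.2547601   0.08198912 -0.04003232]
7.95
```

View pics/s2.png

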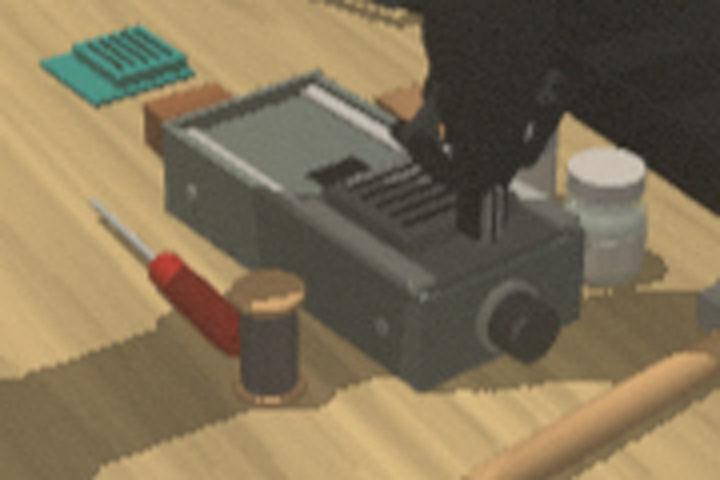

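The tab at (340,172) is now flush with the deck. The fingertips at (478,235) stand on the bare strip behind the panel, touching nothing, so I can push.

Run:
```python
from h import *
from rig import bot
print(bot.line_to(w(0,-85,.0705),max_speed=.03,max_force=15),box(bot.read_tcp_pos()),bot.read_ft_force(),bot.read_t())
f=bot.line_to(w(0,32,.0705),max_speed=.04,max_force=15);print(f,box(bot.read_tcp_pos()),bot.read_ft_force(),bot.read_t())
import cv2
i=bot.grab_frame("top");cv2.imwrite("pics/t3.png",cv2.resize(i["color"][170:275,220:395,::-1],None,fx=4.5,fy=4.5,interpolation=cv2.INTER_CUBIC))
```

```text
False [  0.1 -84.9  70.5] [ 1.22209266 -0.52155715  0.31950035] 8.9667
False [-0.  31.9 70.5] [-0.54833918 -0.30078    -1.06949714] 12.0417
```

View pics/t3.png

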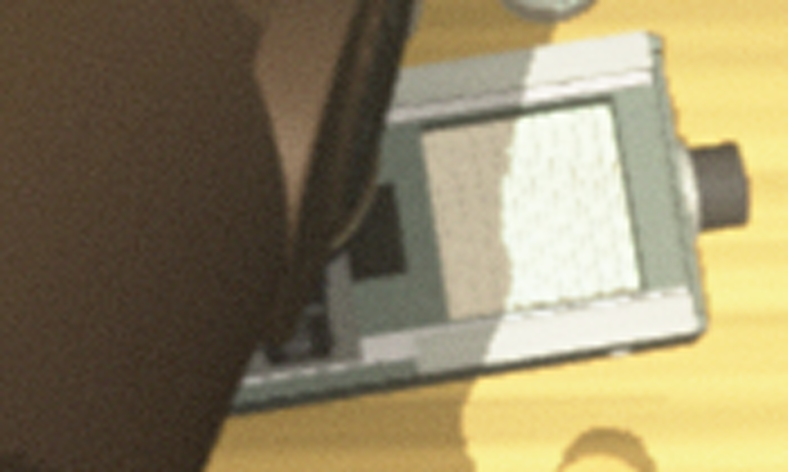

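The whole filter is uncovered, spanning (420..640, 105..318). I'll back off, lift clear and check.

Run:
```python
from h import *
from rig import bot
import cv2
bot.line_to(w(0,26,.0705),max_speed=.05)
bot.line_to(w(0,26,.2))
bot.line_to(w(0,-130,.28),max_speed=.2)
i=bot.grab_frame("side");s=cv2.resize(i["color"][180:300,240:420,::-1],None,fx=4,fy=4,interpolation=cv2.INTER_CUBIC)
cv2.imwrite("pics/s4.png",s)
i=bot.grab_frame("top");cv2.imwrite("pics/t4.png",i["color"][:,:,::-1])
print(bot.read_t(),bot.read_ft_force())
```

```text
14.5 [ 0.2061649  -0.38266375 -0.08040712]
```

View pics/s4.png

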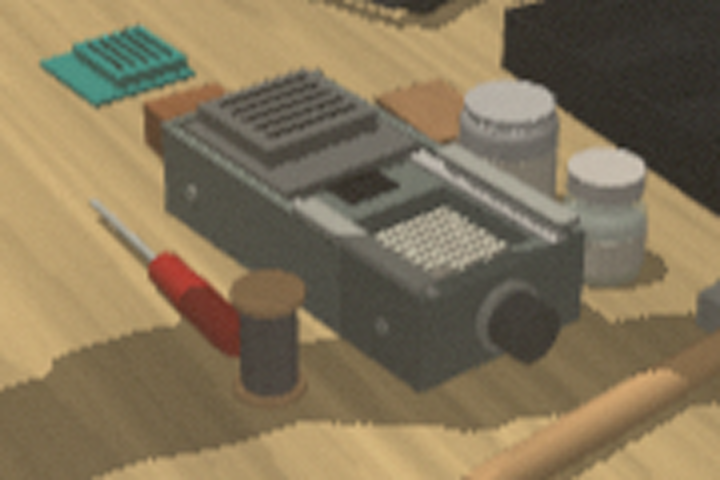

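View pics/t4.png

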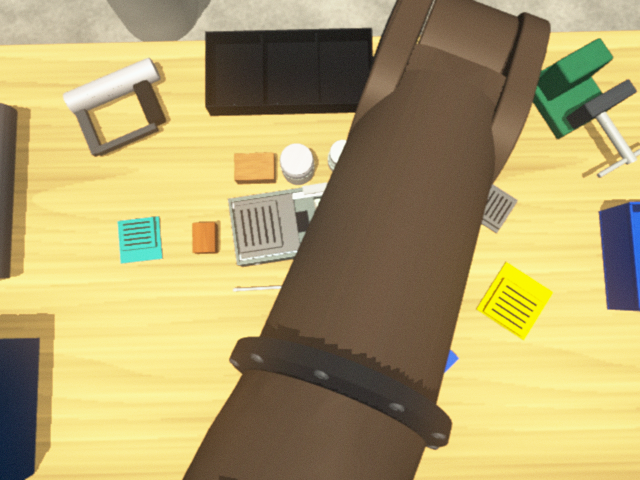

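The cover lies flat on the rest, at (300,130) in the side crop and (262,226) from the top. The filter is fully uncovered, and the bystanders in view have not moved.

```bash
python3 -c "
from rig import bot
print(bot.hand_in())"
```

```text
the job is handed in; nothing more can be done
None
```

The tab is pressed fully in, the cover lies flat on the rest with the whole filter uncovered, and the job was handed in at about 14.5 s with the robot touching nothing.

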